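# Roll the long test bar into the V-rest and push it home

## Task

Roll the longer of the two aluminium bars along the desk by its side, up the ramp on that side of the V-rest and into the groove, then push it by its free end along the groove until it is fully home against the white stop block. Use only the outside of the fingers: do not pick the bar up or tip it, and leave the short bar and everything else where they are. Finish with the gripper clear of everything.

Things in the scene. Friction and masses are not known exactly. Their poses are not given: they have to be found in the camera images.
- long_bar: the longer aluminium bar, a smooth, lightly oiled cylinder (friction about 0.3) 160 mm long, 40 mm in diameter, about 0.5 kg, on the desk on either side of the V-rest, nearly parallel to its groove; rolls freely. Origin at its centre (20 mm up at the start), x along the bar; z is up at the start and turns as it rolls. It must turn over by more than 115 degrees on its way.
- short_bar: the shorter aluminium bar, 90 mm long and 40 mm in diameter, about 0.3 kg, lying on the other side of the V-rest; to be left alone. Origin at its centre, x axis along it. The two bars may be on either side.
- rest: the fixed metal V-rest. Origin on the desk under the middle of its groove, z up. A 90-degree V-groove runs along its x from -70 to +70 mm, 40 mm wide at the mouth; the crests at y = -20 and +20 mm are 16 mm above the desk, and from each a plain ramp falls to the desk at y = -85 and +85 mm. The -x end of the groove, towards the robot, is open.
- rest_stop (a point): centre of the foot of the face of the white stop block that closes the +x end of the groove, on the desk at x = +70 mm of the V-rest; same axes as the V-rest. The block is 56 mm wide (y), 32 mm thick and 44 mm high.
- rest_home (a point): where the centre of the long bar lies when it is fully home: in the V-rest's frame at x = -10, y = 0, z = 24 mm (a bar crossing a crest has its axis at 36 mm). The bar's free end then stands 20 mm out of the open end of the groove, at x = -90 mm. The bar slides along the groove with 1.5 to 4 N.
- jar: a small closed jar, 44 mm across and 55 mm high, beside the stop block; origin under its centre. Leave alone.
- weight: a brass weight with a knob, 38 mm across and 57 mm high, beside the stop block on the other side; origin under its centre. Leave alone.
- carton: a small cardboard carton 70 x 50 x 40 mm at the left; origin under its centre. Leave alone.
- mug: a white mug, 80 mm across and 90 mm high, at the right; origin under its centre. Leave alone.
Not all that is in view belongs to the job. Leave any brown or purple look-alike of the long_bar alone.

How it is judged:
By the outcome, as a careful person would: the job done as asked, in the order asked, and still so for the second after the job is handed in, with the robot touching nothing.
It also fails if it takes over 53 s, if anything falls off the work surface, if the arm or the gripper's body presses on something with over 40 N, if the wrist force passes 120 N, or if a joint passes its speed limit or range.

## Robot

A 6-joint arm with a two-finger parallel gripper is mounted at the origin on the work surface. World frame = base frame: x ahead of the robot, y to its left, z up, the work surface at z = 0. Lengths are in mm, angles in rad, forces in N, time in s.
With the tool pointing down it reaches from about 350 to 875 mm from the base axis. Payload 4.2 kg.
Tool frame: the origin (TCP) lies midway between the tips of the shut fingers; the grasp point (between the pads) lies 19 mm behind it (arm.grasp_offset is the distance from the TCP to the grasp point, in mm); z points along the fingers, y is the direction in which the jaws open and shut (so a half turn about z gives the same grasp; the last joint's range is limited). The gripper opens to 85 mm and grips with 20 to 120 N. Pads are 22 mm wide; open, the fingers measure 114 mm over their backs; the gripper's body (76 mm by 85 mm) begins 54 mm behind the grasp point. The pads swing forward as they close: fully open they stand 13 mm farther back than shut.
Start: joints at [-1.059, 0.385, 0.008, 0, -1.194, -0.259], TCP at [156.339, -605.109, 231.312] pointing down, gripper open.
Joint ranges: [-3.14, 3.14], [-1.21, 2.06], [-1.07, 1.41], [-3.16, 2.05], [-2.99, -0.16], [-3.1, 3.1]. Speed limits (rad/s): [2.79, 2.79, 3.14, 3.14, 3.14, 3.14].

## Interface

Orientations are given as a unit quaternion [x, y, z, w].
In Python, from bench import arm gives the robot as it stands.
- The arm moves only by the tool move_arm, never from a script. Its argument "moves" is a list of rows, each an object with "gripper": the gripper's target within -1 to 1 (fully open at 1, half-way at 0, shut at -1); "xyz": the shift along the tool's x, y, z in cm, a list of three; "angular": the turn, a rotation vector about the tool's x, y, z in rad, a list of three. In form: [{"gripper": gripper, "xyz": [dx, dy, dz], "angular": [wx, wy, wz]}, ...]. A call has 1 to 10 rows; each row is the pose to reach, as a shift and turn from the pose commanded when the call began, along the tool's axes at that moment; what a row does not reach only later rows make up. A row lasts 1/8 s, in which the tool goes at most 62.5 mm and 10.7 degrees, less where a joint would pass 70% of its speed; a pose out of reach is approached as far as the arm can. A call with a gripper value outside its range is refused whole. The fingers move at their own pace and stop on an object; the grip force is fixed at half the most. Time passes only in rows, so rows that repeat a pose let the fingers close. It gives the time, the measured TCP pose, the force and the opening at its end, in the units of the state.
- arm.read_state(): the state, without advancing time (a new reading comes with each control period).
- arm.get_image(name): name is "scene" or "top" or "wrist"; returns (picture, depth): 420x560x3 uint8, blue, green, red; 420x560 float32, mm along the optical axis (not along the pixel's ray), 0 where there is no reading.
- arm.get_calibration(name): a dict with "camera_matrix" (3x3 intrinsics, pixels), "k1" (the pictures are not rectified: a ray, as slopes to the right and down, at radius r is drawn at 1 + k1 r^2 times it, then the intrinsics apply), "R" (3x3) and "t" (3): a world point X has camera coordinates R X + t. Camera axes: x right, y down, z forward; pixel columns grow to the right and rows downward; lengths in mm; the calibration is good to about 2 mm. A picture is of the moment at which its call begins: read the wrist's pose just before it. get_calibration takes no time and is no camera call; for the wrist camera it gives the pose at the moment of the call.
- arm.job_done(): hands the job in, once; it reports no verdict.
The state is a dict: "clock": time; "joints": joint angles; "joint_vel": joint speeds; "joint_efforts": joint torques, N m; "position": TCP position; "ee_rot": TCP orientation; "contact_force": force on the tool from outside, world axes, zero at the start; "wrist_torque": the same for the moment, N m; "gripper_width": finger opening in mm.
Only numpy, scipy, OpenCV 4.12 (cv2) and the standard library are available. Lean on these libraries where they do the work, as an engineer would, in place of code of your own. Each camera call takes 0.05 s, during which the arm holds its last target. There are 200 camera calls.

## Working session

There is one attempt and no reset: what is moved stays moved. The work goes in short steps, Python scripts to look and compute and a tool call to move; the robot and the scene stay as the last step left them, time stands still between calls to the robot, and variables do not carry over. Pictures are saved under pics/ and viewed, about 8 in all and at most 12, crops included, and the job is handed in when it is done.

Besides the shell and the picture viewer there is one more tool, called after ">>>" as a command line: name --argument value ..., lists and objects as JSON in quotes. move_arm: Moves the arm, as the interface text tells. Its arguments: {"type":"object","properties":{"moves":{"type":"array","items":{"type":"object","properties":{"gripper":{"type":"number"},"xyz":{"type":"array","items":{"type":"number"}},"angular":{"type":"array","items":{"type":"number"}}}}}},"required":["moves"]}

```bash
mkdir -p pics; ls
python3 - <<'E'
from bench import arm
import cv2,numpy as np
s=arm.read_state();print(s)
for n in("scene","top"):
    p,d=arm.get_image(n);cv2.imwrite(f"pics/{n}0.png",p);np.savez(f"pics/{n}0.npz",p=p,d=d);c=arm.get_calibration(n);print(n,{k:np.round(v,4).tolist() for k,v in c.items()})
E
```

```text
pics
{'clock': 0.0, 'joints': array([-1.05942186e+00,  3.85533967e-01,  6.63834836e-03, -5.08268781e-04,
       -1.19400583e+00, -2.58598401e-01]), 'joint_vel': array([-0.00175424,  0.00019847,  0.00098363, -0.00047651,  0.00115029,
        0.00106463]), 'joint_efforts': array([ 5.19302666e-04, -3.92293489e+01,  1.88402814e+01,  4.18634802e+00,
       -4.72837826e-03,  8.32876253e-06]), 'position': array([ 156.18215017, -604.56840045,  230.23874878]), 'ee_rot': array([-1.25958734e-01,  9.92034895e-01,  1.06422627e-03, -1.76367614e-04]), 'contact_force': array([-0.18160364, -0.92104632,  0.00518722]), 'wrist_torque': array([-0.06857689,  0.01287081, -0.00935861]), 'gripper_width': 85.32763553064082}
scene {'camera_matrix': [[429.2429, 0.0, 273.2002], [0.0, 429.2429, 205.6868], [0.0, 0.0, 1.0]], 'k1': 0.0452, 'R': [[0.6855, 0.7281, 0.0013], [0.5492, -0.5159, -0.6574], [-0.478, 0.4514, -0.7535]], 't': [-392.1215, -255.2792, 1326.5347]}
top {'camera_matrix': [[438.9426, 0.0, 277.1186], [0.0, 438.9426, 206.9741], [0.0, 0.0, 1.0]], 'k1': -0.0755, 'R': [[0.0114, -0.9998, 0.0139], [-0.9947, -0.0127, -0.1025], [0.1026, -0.0127, -0.9946]], 't': [-7.6386, 571.9835, 1248.3196]}
```

View pics/scene0.png

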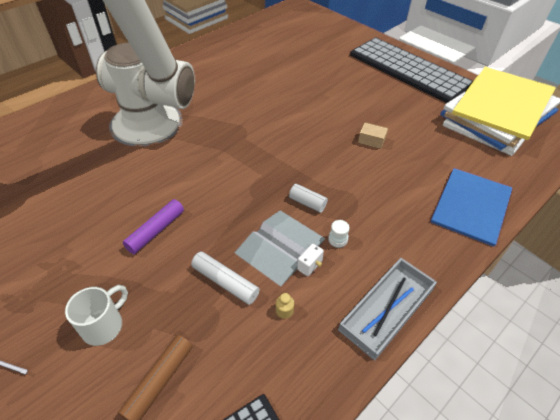

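View pics/top0.png

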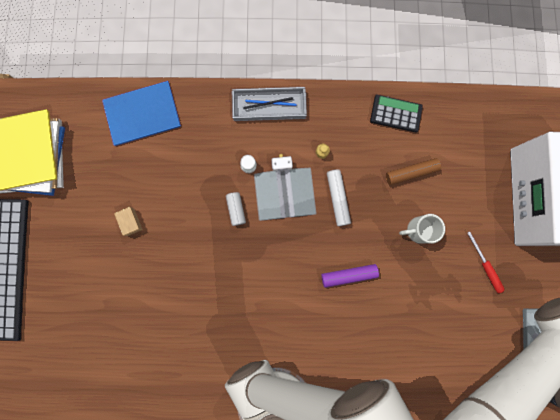

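The scene view has the long bar at (225,277), on the robot's right of the rest at (280,245). In the top view the bar is at (339,198), the rest at (286,193) and the stop at (282,162). The short bar is at (236,209), the weight at (323,151) and the jar at (248,163). I'll zoom in to measure.

```bash
cat > h.py <<'E'
import numpy as np,cv2
from bench import arm
def cast(c,uv,z):
    "pixels -> world points on plane z"
    K=c["camera_matrix"];uv=np.atleast_2d(np.float64(uv))
    d=(uv-[K[0,2],K[1,2]])/[K[0,0],K[1,1]]
    n=d.copy()
    for _ in range(20): n=d/(1+c["k1"]*(n**2).sum(1,keepdims=True))
    R,t=np.array(c["R"]),np.array(c["t"])
    r=np.c_[n,np.ones(len(n))]@R; o=-R.T@t
    return o+r*((z-o[2])/r[:,2])[:,None]
def proj(c,X):
    K=c["camera_matrix"];p=np.atleast_2d(X)@np.array(c["R"]).T+c["t"];n=p[:,:2]/p[:,2:]
    n=n*(1+c["k1"]*(n**2).sum(1,keepdims=True));return n*[K[0,0],K[1,1]]+[K[0,2],K[1,2]]
E
python3 - <<'E'
from h import *
p=np.load("pics/top0.npz")["p"];c=arm.get_calibration("top")
hsv=cv2.cvtColor(p,cv2.COLOR_BGR2HSV)
m=((hsv[...,1]<60)&(hsv[...,2]>90)).astype(np.uint8)*255
x0,y0,x1,y1=215,130,365,240
cr=m.copy();cr[:y0]=0;cr[y1:]=0;cr[:,:x0]=0;cr[:,x1:]=0
for k in cv2.findContours(cr,cv2.RETR_EXTERNAL,cv2.CHAIN_APPROX_NONE)[0]:
    if cv2.contourArea(k)>60:
        r=cv2.minAreaRect(k);b=cv2.boxPoints(r)
        print(np.round(r[0],1),np.round(r[1],1),round(r[2],1),cv2.contourArea(k));print(np.round(cast(c,b,20)[:,:2],0).tolist(),np.round(cast(c,[r[0]],20)[0],1))
a=cv2.resize(p[y0:y1,x0:x1],None,fx=5,fy=5,interpolation=cv2.INTER_CUBIC)
cv2.imwrite("pics/c1.png",a)
E
```

```text
[235.  208.3] [32.6 14.4] 77.5 422.5
[[610.0, 155.0], [619.0, 113.0], [526.0, 91.0], [516.0, 132.0]] [567.6 122.5  20. ]
[338.3 197.2] [56.3 14.3] 78.7 739.5
[[682.0, -144.0], [691.0, -186.0], [527.0, -218.0], [519.0, -176.0]] [ 604.2 -181.1   20. ]
[283.8 186.9] [60.9 57.7] 83.4 2889.5
[[712.0, 76.0], [735.0, -94.0], [554.0, -115.0], [533.0, 53.0]] [632.8 -19.7  20. ]
[248.  163.5] [17. 16.] 90.0 216.0
[[727.0, 111.0], [727.0, 64.0], [676.0, 63.0], [676.0, 110.0]] [701.4  86.9  20. ]
```

View pics/c1.png

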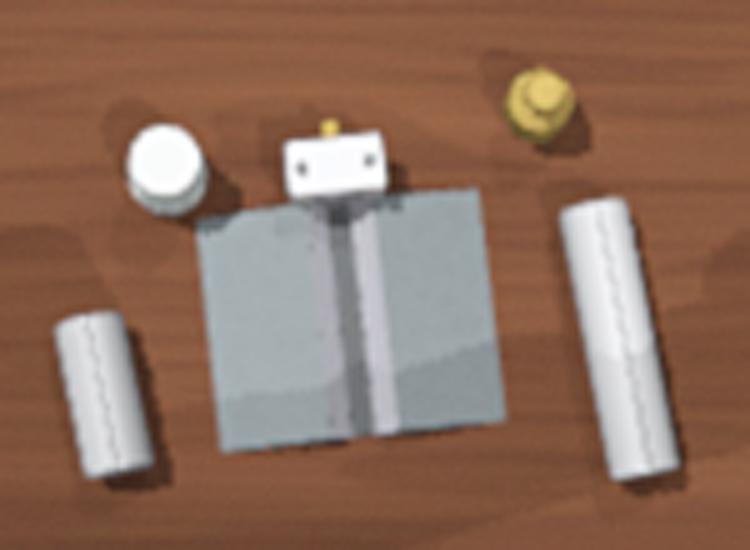

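The crop shows the rest's foot corners at about (197,220), (480,188), (507,420) and (222,451). The long bar runs from (593,205) to (645,475), turned about 4° more than the groove. The stop is at the far end of the groove. Next I'll work out the rest frame.

Run:
```python
from h import *
c=arm.get_calibration("top")
f=lambda u:(np.array(u)+.5)/5-.5+[215,130]
P=cast(c,f([[197,220],[480,188],[507,420],[222,451]]),0)[:,:2]
print(P.round(1), [round(np.linalg.norm(P[i]-P[i-1]),1) for i in range(4)])
o=P.mean(0);ex=(P[0]+P[1]-P[2]-P[3]);ey=P[0]-P[1]+P[3]-P[2]
a=np.arctan2(ex[1],ex[0]);b=np.arctan2(-ey[0],ey[1]);print("o",o,np.degrees([a,b]))
a=(a+b)/2;x=np.array([np.cos(a),np.sin(a)]);y=np.array([-x[1],x[0]])
# bar ends: outline box at z=20
B=cast(c,f([[593,203],[645,475]]),np.array(20.))[:,:2]
bb=cast(c,[[338.3,197.2]],20)[0,:2]
for q in [*B,bb]: print("bar",q.round(1),np.round([(q-o)@x,(q-o)@y],1))
d=B[0]-B[1];print(np.degrees(np.arctan2(d[1],d[0])),np.linalg.norm(d))
# stop top face at z=44
S=cast(c,f([[287,142],[383,133],[387,190],[290,198]]),44)[:,:2]
for q in S: print("stop",q.round(1),np.round([(q-o)@x,(q-o)@y],1))
w=cast(c,f([[541,105]]),40)[0,:2];print("weight",w,(w-o)@x,(w-o)@y)
```

```text
[[ 674.9   69.4]
 [ 696.8 -100.6]
 [ 556.7 -117.2]
 [ 536.1   52.3]] [np.float64(139.8), np.float64(171.5), np.float64(141.1), np.float64(170.7)]
o [616.13455454 -24.01879486] [6.90037095 7.14356471]
bar [ 684.9 -166.1] [  50.9 -149.4]
bar [ 523.6 -196.4] [-113.  -159.7]
bar [ 604.3 -181. ] [ -30.9 -154.3]
10.629754728303542 164.1505107806357
stop [713.8  16. ] [101.8  27.8]
stop [719.9 -39.9] [101.1 -28.5]
stop [686.2 -42.5] [ 67.3 -26.9]
stop [680.7  13.8] [68.7 29.7]
weight [ 739.04339088 -132.81735649] 108.68632857038187 -123.00809340460368
```

```bash
cat >> h.py <<'E'
O=np.array([616.1,-24.0]);A=np.radians(7.0)
EX=np.array([np.cos(A),np.sin(A)]);EY=np.array([-EX[1],EX[0]])
from scipy.spatial.transform import Rotation as Ro
def W(rx,ry): return O+rx*EX+ry*EY
def rest(X): d=np.asarray(X)[...,:2]-O; return np.stack([d@EX,d@EY],-1)
def plan(rx,ry,z,yaw):
    "rest-frame target, yaw=angle of tool y rel. rest x (deg) -> tool shift cm, rotvec"
    s=arm.read_state();R=Ro.from_quat(s["ee_rot"])
    t=A+np.radians(yaw);y=np.array([np.cos(t),np.sin(t),0]);zz=np.array([0,0,-1.]);T=Ro.from_matrix(np.c_[np.cross(y,zz),y,zz])
    g=np.r_[W(rx,ry),z]
    print("t",round(s["clock"],2),"at",rest(s["position"]).round(1),s["position"].round(1),"w",round(s["gripper_width"],1),"F",s["contact_force"].round(1))
    print("xyz cm",(R.inv().apply(g-s["position"])/10).round(2),"ang",(R.inv()*T).as_rotvec().round(3),"goal",g.round(1))
E
python3 -c "
from h import *
plan(-31,-222,150,180)"
```

```text
t 0.1 at [-527.2 -520.3] [ 156.2 -604.6  230.3] w 85.4 F [-0.1 -0.5  0.6]
xyz cm [-53.08  23.1    8.07] ang [ 2.00e-03  1.00e-03 -1.44e+00] goal [ 612.4 -248.1  150. ]
```

>>> move_arm --moves '[{"gripper": 1,"xyz": [-53.1,23.1,8.0],"angular": [0,0,-1.44]},{"gripper": 1,"xyz": [-53.1,23.1,8.0],"angular": [0,0,-1.44]},{"gripper": 1,"xyz": [-53.1,23.1,8.0],"angular": [0,0,-1.44]},{"gripper": 1,"xyz": [-53.1,23.1,8.0],"angular": [0,0,-1.44]},{"gripper": 1,"xyz": [-53.1,23.1,8.0],"angular": [0,0,-1.44]},{"gripper": 1,"xyz": [-53.1,23.1,8.0],"angular": [0,0,-1.44]},{"gripper": 1,"xyz": [-53.1,23.1,8.0],"angular": [0,0,-1.44]},{"gripper": 1,"xyz": [-53.1,23.1,8.0],"angular": [0,0,-1.44]},{"gripper": 1,"xyz": [-53.1,23.1,8.0],"angular": [0,0,-1.44]},{"gripper": 1,"xyz": [-53.1,23.1,8.0],"angular": [0,0,-1.44]}]'

```text
clock: 1.35
position: [614.4, -246.0, 149.6]
ee_rot: [0.75, -0.662, -0.001, 0.0]
contact_force: [-0.0, -0.1, 0.7]
gripper_width: 85.4
```

```bash
python3 -c "
from h import *
c=arm.get_calibration('wrist');p,d=arm.get_image('wrist');cv2.imwrite('pics/w1.png',p);np.savez('pics/w1.npz',p=p,d=d,**c)
plan(-31,-222,12,180);print(arm.read_state()['joints'].round(2))"
```

```text
t 1.4 at [ -27.7 -219.8] [ 615.4 -245.5  149.4] w 85.3 F [ 2.1 -0.2  0.1]
xyz cm [ 0.23  0.31 13.74] ang [0.001 0.001 0.004] goal [ 612.4 -248.1   12. ]
[-0.14  0.51 -0.   -0.   -1.06  0.26]
```

View pics/w1.png

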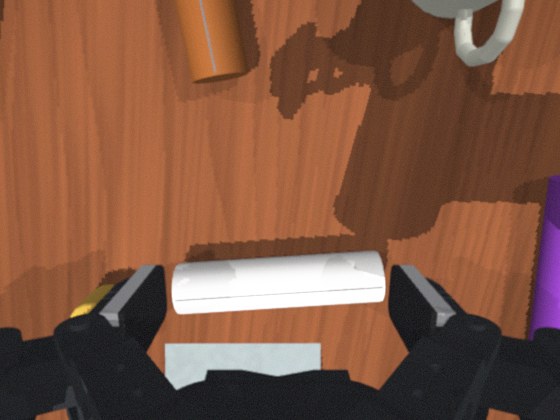

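The bar shows at (173..385, 282) with the rest's edge below it. The purple bar and mug are well clear. I'll cross-check the bar's position from this view.

```bash
python3 -c "
from h import *
z=np.load('pics/w1.npz');c={k:z[k] for k in('camera_matrix','k1','R','t')}
print(rest(cast(c,[[173,288],[385,278]],20)).round(1),rest(cast(c,[[165,344],[320,343]],0)).round(1))
print('brown',rest(cast(c,[[215,78]],20)).round(1),'handle',rest(cast(c,[[480,64]],10)).round(1), 'cam',-c['R'].T@c['t'])
"
```

```text
[[  54.4 -146.7]
 [-114.9 -155.8]] [[ 71.4 -81.5]
 [-67.8 -82.6]]
brown [[  14.3 -305.9]] handle [[-171.9 -316.1]] cam [ 622.70463535 -309.65352035  290.71552226]
```

>>> move_arm --moves '[{"gripper": 1,"xyz": [0,0.5,5],"angular": [0,0,0]},{"gripper": 1,"xyz": [0,0.5,10],"angular": [0,0,0]},{"gripper": 1,"xyz": [0,0.5,13],"angular": [0,0,0]},{"gripper": 1,"xyz": [0,0.5,14],"angular": [0,0,0]},{"gripper": 1,"xyz": [0,0.5,14.6],"angular": [0,0,0]},{"gripper": 1,"xyz": [0,0.5,14.6],"angular": [0,0,0]}]'

```text
clock: 2.15
position: [608.3, -249.7, 6.3]
ee_rot: [0.749, -0.663, 0.001, -0.0]
contact_force: [0.4, -0.2, -0.4]
gripper_width: 85.4
```

>>> move_arm --moves '[{"gripper": 1,"xyz": [-0.8,0,0],"angular": [0,0,0]},{"gripper": 1,"xyz": [-1.6,0,0],"angular": [0,0,0]},{"gripper": 1,"xyz": [-2.2,0,0],"angular": [0,0,0]},{"gripper": 1,"xyz": [-2.7,0,0],"angular": [0,0,0]},{"gripper": 1,"xyz": [-3.2,0,0],"angular": [0,0,0]},{"gripper": 1,"xyz": [-3.7,0,0],"angular": [0,0,0]},{"gripper": 1,"xyz": [-4.2,0,0],"angular": [0,0,0]},{"gripper": 1,"xyz": [-4.7,0,0],"angular": [0,0,0]},{"gripper": 1,"xyz": [-5.2,0,0],"angular": [0,0,0]},{"gripper": 1,"xyz": [-5.7,0,0],"angular": [0,0,0]}]'

```text
clock: 3.4
position: [600.7, -192.3, 5.3]
ee_rot: [0.749, -0.663, -0.0, 0.0]
contact_force: [-0.5, -0.6, -0.1]
gripper_width: 85.4
```

```bash
python3 -c "
from h import *
c=arm.get_calibration('wrist');p,d=arm.get_image('wrist');cv2.imwrite('pics/w2.png',p)
plan(-31,-118,2,180)
p,d=arm.get_image('top')
cv2.imwrite('pics/t2.png',cv2.resize(p[130:240,215:365],None,fx=4,fy=4,interpolation=cv2.INTER_CUBIC))"
```

```text
t 3.45 at [ -35.8 -164.7] [ 600.6 -191.8    5.3] w 85.2 F [-1.1  0.1  0.8]
xyz cm [-4.67 -0.48  0.33] ang [0. 0. 0.] goal [ 599.7 -144.9    2. ]
```

View pics/w2.png

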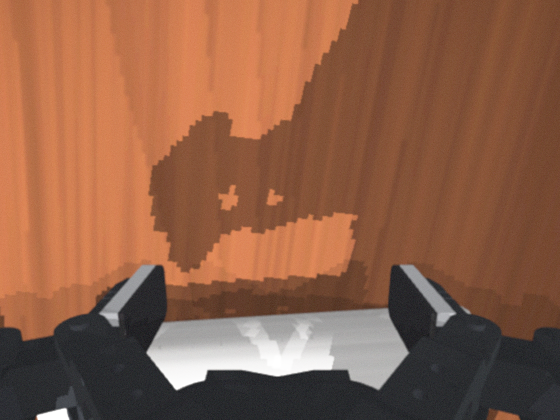

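The bar's rear edge runs from (150,323) to (395,308), behind the fingers and still skewed. I'll check the top crop to see where it is now.

View pics/t2.png

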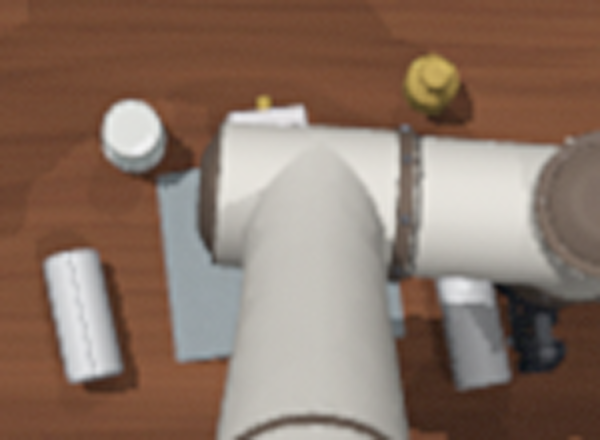

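The top crop shows the long bar, around (480,335), rolled about 26 mm towards the rest with the fingers behind it at (535,330). The short bar hasn't moved. I'll keep rolling and rise along the ramp.

>>> move_arm --moves '[{"gripper": 1,"xyz": [-0.5,0,0],"angular": [0,0,0]},{"gripper": 1,"xyz": [-1.0,0,0],"angular": [0,0,0]},{"gripper": 1,"xyz": [-1.5,0,0],"angular": [0,0,0]},{"gripper": 1,"xyz": [-2.0,0,0],"angular": [0,0,0]},{"gripper": 1,"xyz": [-2.5,0,0],"angular": [0,0,0]},{"gripper": 1,"xyz": [-3.0,0,0],"angular": [0,0,0]},{"gripper": 1,"xyz": [-3.5,0,0],"angular": [0,0,0]},{"gripper": 1,"xyz": [-4.0,0,0],"angular": [0,0,0]},{"gripper": 1,"xyz": [-4.5,0,0],"angular": [0,0,0]},{"gripper": 1,"xyz": [-5.0,0,-0.1],"angular": [0,0,0]}]'

```text
clock: 4.75
position: [594.7, -143.0, 6.5]
ee_rot: [0.749, -0.663, 0.0, 0.0]
contact_force: [-0.5, -1.9, 1.6]
gripper_width: 85.5
```

```bash
python3 -c "
from h import *
plan(-35,-70,12,180)
p,d=arm.get_image('top');cv2.imwrite('pics/t3.png',cv2.resize(p[130:240,215:365],None,fx=4,fy=4,interpolation=cv2.INTER_CUBIC))
p,d=arm.get_image('scene');q=cv2.resize(p[180:330,150:350],None,fx=3,fy=3,interpolation=cv2.INTER_CUBIC);cv2.imwrite('pics/s3.png',q)"
```

```text
t 4.75 at [ -35.8 -115.5] [ 594.7 -143.     6.5] w 85.5 F [-0.5 -1.9  1.6]
xyz cm [-4.55 -0.08 -0.56] ang [ 0. -0.  0.] goal [589.9 -97.7  12. ]
```

View pics/s3.png

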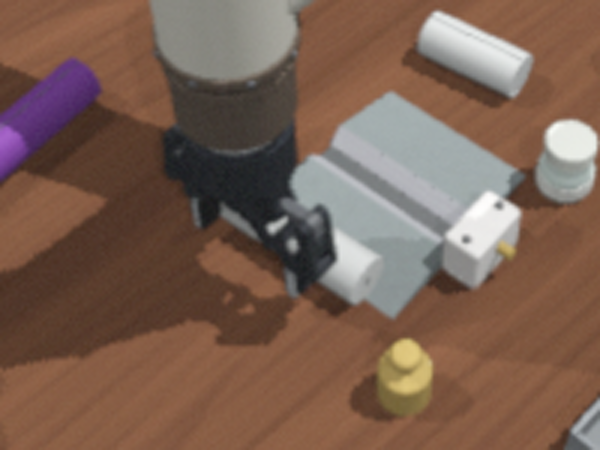

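The bar lies at the ramp's foot in front of the fingers, with its far end at (365,280) in this crop. Now up the ramp.

>>> move_arm --moves '[{"gripper": 1,"xyz": [-0.5,0,-0.1],"angular": [0,0,0]},{"gripper": 1,"xyz": [-1.0,0,-0.2],"angular": [0,0,0]},{"gripper": 1,"xyz": [-1.5,0,-0.3],"angular": [0,0,0]},{"gripper": 1,"xyz": [-2.0,0,-0.4],"angular": [0,0,0]},{"gripper": 1,"xyz": [-2.5,0,-0.5],"angular": [0,0,0]},{"gripper": 1,"xyz": [-3.0,0,-0.6],"angular": [0,0,0]},{"gripper": 1,"xyz": [-3.5,0,-0.7],"angular": [0,0,0]},{"gripper": 1,"xyz": [-4.0,0,-0.8],"angular": [0,0,0]},{"gripper": 1,"xyz": [-4.5,0,-0.9],"angular": [0,0,0]},{"gripper": 1,"xyz": [-5.0,0,-1.0],"angular": [0,0,0]}]'

```text
clock: 6.1
position: [594.1, -99.0, 23.9]
ee_rot: [0.75, -0.662, 0.007, -0.001]
contact_force: [-2.6, -26.4, 31.8]
gripper_width: 85.6
```

```bash
python3 -c "
from h import *
plan(-35,-42,17,180)
p,d=arm.get_image('scene');q=cv2.resize(p[180:330,150:350],None,fx=3,fy=3,interpolation=cv2.INTER_CUBIC);cv2.imwrite('pics/s4.png',q)"
```

```text
t 6.1 at [-30.9 -71.7] [594.1 -99.   23.9] w 85.6 F [ -2.6 -26.4  31.8]
xyz cm [-2.98  0.41  0.66] ang [-0.011 -0.009  0.002] goal [586.5 -70.   17. ]
```

View pics/s4.png

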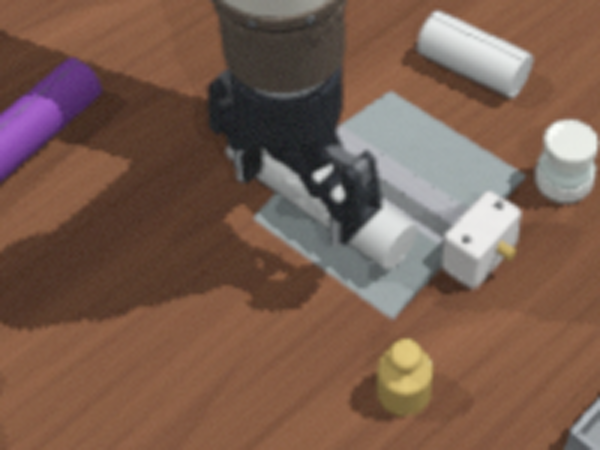

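The force (−26 N in y, +32 N in z) and TCP height of 24 mm show the tips have ridden above the bar's axis and wedged. I'll back off diagonally and low, so the bar follows gently, then push again lower.

>>> move_arm --moves '[{"gripper": 1,"xyz": [0.6,0,0],"angular": [0,0,0]},{"gripper": 1,"xyz": [1.0,0,0.2],"angular": [0,0,0]},{"gripper": 1,"xyz": [1.4,0,0.4],"angular": [0,0,0]},{"gripper": 1,"xyz": [1.8,0,0.6],"angular": [0,0,0]},{"gripper": 1,"xyz": [2.2,0,0.8],"angular": [0,0,0]},{"gripper": 1,"xyz": [2.6,0,1.0],"angular": [0,0,0]},{"gripper": 1,"xyz": [3.0,0,1.2],"angular": [0,0,0]},{"gripper": 1,"xyz": [3.0,0,1.2],"angular": [0,0,0]}]'

```text
clock: 7.15
position: [591.6, -123.3, 3.6]
ee_rot: [0.749, -0.663, -0.001, 0.001]
contact_force: [-0.3, -0.7, -0.7]
gripper_width: 85.5
```

```bash
python3 -c "
from h import *
plan(-35,-50,6,180)"
```

```text
t 7.15 at [-36.5 -95.6] [ 591.6 -123.3    3.6] w 85.5 F [-0.3 -0.7 -0.7]
xyz cm [-4.56 -0.15 -0.24] ang [ 0.002  0.    -0.   ] goal [587.5 -77.9   6. ]
```

>>> move_arm --moves '[{"gripper": 1,"xyz": [-0.4,0,0],"angular": [0,0,0]},{"gripper": 1,"xyz": [-0.8,0,0],"angular": [0,0,0]},{"gripper": 1,"xyz": [-1.2,0,0],"angular": [0,0,0]},{"gripper": 1,"xyz": [-1.6,0,0],"angular": [0,0,0]},{"gripper": 1,"xyz": [-2.0,0,-0.1],"angular": [0,0,0]},{"gripper": 1,"xyz": [-2.4,0,-0.2],"angular": [0,0,0]},{"gripper": 1,"xyz": [-2.8,0,-0.2],"angular": [0,0,0]}]'

```text
clock: 8.02
position: [590.2, -96.0, 7.6]
ee_rot: [0.749, -0.662, 0.001, -0.001]
contact_force: [0.8, -5.8, 2.9]
gripper_width: 85.6
```

```bash
python3 -c "
from h import *
plan(-35,-45,8,180)
p,d=arm.get_image('scene');q=cv2.resize(p[180:330,150:350],None,fx=3,fy=3,interpolation=cv2.INTER_CUBIC);cv2.imwrite('pics/s5.png',q)"
```

```text
t 8.03 at [-34.5 -68.3] [590.2 -96.    7.6] w 85.6 F [ 0.8 -5.8  2.9]
xyz cm [-2.33  0.05 -0.04] ang [-0.003 -0.001  0.   ] goal [586.8 -72.9   8. ]
```

View pics/s5.png

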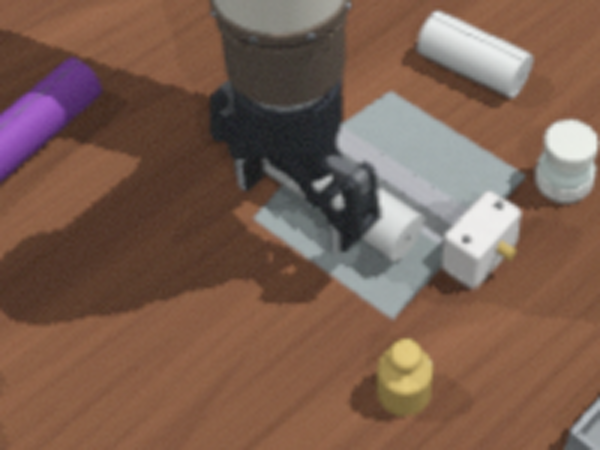

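The push is now clean at 6 N, and the bar is most of the way up the ramp, with its far end at (400,235). On over the crest.

>>> move_arm --moves '[{"gripper": 1,"xyz": [-0.4,0,-0.1],"angular": [0,0,0]},{"gripper": 1,"xyz": [-0.8,0,-0.2],"angular": [0,0,0]},{"gripper": 1,"xyz": [-1.2,0,-0.3],"angular": [0,0,0]},{"gripper": 1,"xyz": [-1.6,0,-0.4],"angular": [0,0,0]},{"gripper": 1,"xyz": [-1.9,0,-0.4],"angular": [0,0,0]},{"gripper": 1,"xyz": [-2.2,0,-0.4],"angular": [0,0,0]}]'

```text
clock: 8.82
position: [585.7, -73.0, 10.0]
ee_rot: [0.749, -0.663, -0.0, 0.0]
contact_force: [0.2, 1.5, -0.1]
gripper_width: 85.6
```

```bash
python3 -c "
from h import *
plan(-35,-45,8,180)
p,d=arm.get_image('scene');q=cv2.resize(p[180:330,150:350],None,fx=3,fy=3,interpolation=cv2.INTER_CUBIC);cv2.imwrite('pics/s6.png',q)"
```

```text
t 8.82 at [-36.1 -44.9] [585.7 -73.   10. ] w 85.6 F [ 0.2  1.5 -0.1]
xyz cm [ 0.01 -0.11  0.2 ] ang [ 0.001  0.    -0.   ] goal [586.8 -72.9   8. ]
```

View pics/s6.png

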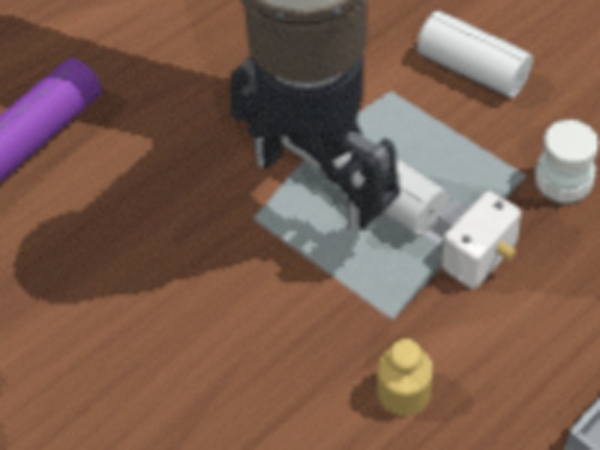

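The bar has dropped into the groove: its far end is at (430,210), in line with the groove, and there is no force. Now I'll retreat, lift and shut the gripper.

>>> move_arm --moves '[{"gripper": 1,"xyz": [1.5,0,0],"angular": [0,0,0]},{"gripper": 1,"xyz": [2.5,0,0],"angular": [0,0,0]},{"gripper": 1,"xyz": [2.5,0,-5],"angular": [0,0,0]},{"gripper": -1,"xyz": [2.5,0,-11],"angular": [0,0,0]},{"gripper": -1,"xyz": [2.5,5,-14],"angular": [0,0,0.18]},{"gripper": -1,"xyz": [2.5,5,-14],"angular": [0,0,0.36]},{"gripper": -1,"xyz": [2.5,5,-14],"angular": [0,0,0.36]}]'

```text
clock: 9.75
position: [539.4, -105.2, 151.0]
ee_rot: [-0.619, 0.786, -0.0, 0.001]
contact_force: [0.3, 1.2, -0.3]
gripper_width: 12.2
```

```bash
python3 -c "
from h import *
plan(-175,0,120,90)"
```

```text
t 9.75 at [-86.  -71.3] [ 539.4 -105.2  151. ] w 12.2 F [ 0.3  1.2 -0.3]
xyz cm [-3.54 10.84  3.09] ang [-1.000e-03  1.000e-03  1.212e+00] goal [442.4 -45.3 120. ]
```

>>> move_arm --moves '[{"gripper": -1,"xyz": [-3.5,10.9,0],"angular": [0,0,1.21]},{"gripper": -1,"xyz": [-3.5,10.9,0],"angular": [0,0,1.21]},{"gripper": -1,"xyz": [-3.5,10.9,0],"angular": [0,0,1.21]},{"gripper": -1,"xyz": [-3.5,10.9,0],"angular": [0,0,1.21]},{"gripper": -1,"xyz": [-3.5,10.9,0],"angular": [0,0,1.21]},{"gripper": -1,"xyz": [-3.5,10.9,0],"angular": [0,0,1.21]},{"gripper": -1,"xyz": [-3.5,10.9,0],"angular": [0,0,1.21]},{"gripper": -1,"xyz": [-3.5,10.9,0],"angular": [0,0,1.21]}]'

```text
clock: 10.75
position: [442.1, -45.0, 149.7]
ee_rot: [-0.063, 0.998, -0.0, -0.001]
contact_force: [-0.3, 0.4, -0.3]
gripper_width: -0.2
```

```bash
python3 -c "
from h import *
plan(-175,0,12,90)
p,d=arm.get_image('scene');q=p[180:330,150:350]
t,_=arm.get_image('top');t=t[130:240,215:365];w,_=arm.get_image('wrist')
q=cv2.resize(q,(400,300),interpolation=cv2.INTER_CUBIC);t=cv2.resize(t,(400,293),interpolation=cv2.INTER_CUBIC);t=cv2.copyMakeBorder(t,0,7,0,0,0)
w=cv2.resize(w,(400,300));cv2.imwrite('pics/m7.png',np.vstack([np.hstack([q,t]),np.hstack([w,w*0])]))"
```

```text
t 10.75 at [-175.3    0.4] [442.1 -45.  149.7] w -0.2 F [-0.3  0.4 -0.3]
xyz cm [-0.05 -0.04 13.77] ang [-0.    -0.001  0.004] goal [442.4 -45.3  12. ]
```

View pics/m7.png

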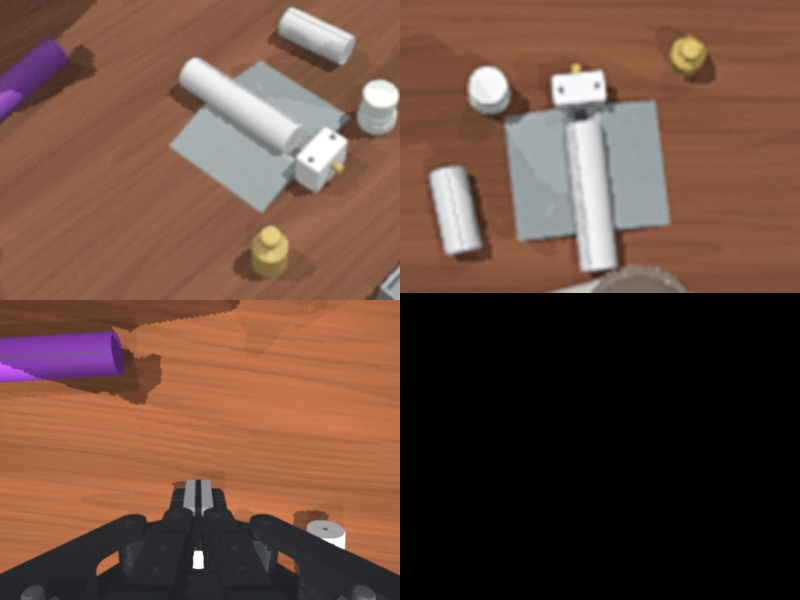

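In the montage the long bar sits in the groove, with its free end near (597,270) in the top panel and a gap left to the stop. The white end in the wrist panel at (325,535) is probably the short bar; I'll check by casting both.

```bash
python3 -c "
from h import *
c=arm.get_calibration('top')
f=lambda u,v:[215+(u-400)/2.667,130+v/2.667]
print(rest(cast(c,[f(580,271),f(615,268),f(571,121),f(603,121)],24)).round(1))
w=arm.get_calibration('wrist');print(cast(w,[[455,325]],20),rest(cast(w,[[455,325]],20)))
"
```

```text
[[-113.6   20.8]
 [-114.6  -17.6]
 [  52.1   12.1]
 [  48.2  -23. ]]
[[528.26982568 114.35014516  20.        ]] [[-70.31486017 148.02270983]]
```

That was the short bar. The long bar's free end is at x ≈ −114, so the push is about 24 mm. I'll descend and then push.

>>> move_arm --moves '[{"gripper": -1,"xyz": [0,-0.1,6],"angular": [0,0,0]},{"gripper": -1,"xyz": [0,-0.1,11],"angular": [0,0,0]},{"gripper": -1,"xyz": [0,-0.1,13.5],"angular": [0,0,0]},{"gripper": -1,"xyz": [-1,-0.1,13.5],"angular": [0,0,0]},{"gripper": -1,"xyz": [-2,-0.1,13.5],"angular": [0,0,0]},{"gripper": -1,"xyz": [-3,-0.1,13.5],"angular": [0,0,0]},{"gripper": -1,"xyz": [-4,-0.1,13.5],"angular": [0,0,0]},{"gripper": -1,"xyz": [-4.4,-0.1,13.5],"angular": [0,0,0]},{"gripper": -1,"xyz": [-4.7,-0.1,13.5],"angular": [0,0,0]},{"gripper": -1,"xyz": [-5.0,-0.1,13.5],"angular": [0,0,0]}]'

```text
clock: 12.15
position: [491.5, -39.7, 15.3]
ee_rot: [-0.061, 0.998, -0.0, -0.0]
contact_force: [0.2, 0.3, -0.3]
gripper_width: 0.2
```

>>> move_arm --moves '[{"gripper": -1,"xyz": [-0.3,0,0],"angular": [0,0,0]},{"gripper": -1,"xyz": [-0.6,0,0],"angular": [0,0,0]},{"gripper": -1,"xyz": [-0.9,0,0],"angular": [0,0,0]},{"gripper": -1,"xyz": [-1.2,0,0],"angular": [0,0,0]},{"gripper": -1,"xyz": [-1.5,0,0],"angular": [0,0,0]},{"gripper": -1,"xyz": [-1.7,0,0],"angular": [0,0,0]}]'

```text
clock: 12.9
position: [506.3, -38.1, 14.7]
ee_rot: [-0.061, 0.998, -0.0, -0.002]
contact_force: [-3.7, -1.5, 1.3]
gripper_width: 0.1
```

```bash
python3 -c "
from h import *
plan(-101,0,14,90)"
```

```text
t 12.9 at [-110.7   -0.6] [506.3 -38.1  14.7] w 0.1 F [-3.7 -1.5  1.3]
xyz cm [-0.97  0.06  0.06] ang [-0.    -0.005 -0.   ] goal [515.9 -36.3  14. ]
```

Sliding at about 4 N with roughly 10 mm left. I'll go on in small steps until the stop takes the force.

>>> move_arm --moves '[{"gripper": -1,"xyz": [-0.2,0,0],"angular": [0,0,0]},{"gripper": -1,"xyz": [-0.4,0,0],"angular": [0,0,0]},{"gripper": -1,"xyz": [-0.6,0,0],"angular": [0,0,0]},{"gripper": -1,"xyz": [-0.7,0,0],"angular": [0,0,0]}]'

```text
clock: 13.4
position: [515.6, -36.6, 15.2]
ee_rot: [-0.061, 0.998, 0.0, -0.0]
contact_force: [-3.7, -0.5, -1.6]
gripper_width: -0.1
```

>>> move_arm --moves '[{"gripper": -1,"xyz": [-0.1,0,0],"angular": [0,0,0]},{"gripper": -1,"xyz": [-0.2,0,0],"angular": [0,0,0]}]'

```text
clock: 13.65
position: [517.5, -36.4, 15.3]
ee_rot: [-0.061, 0.998, 0.0, -0.0]
contact_force: [-2.9, -0.8, -2.0]
gripper_width: -0.3
```

>>> move_arm --moves '[{"gripper": -1,"xyz": [-0.1,0,0],"angular": [0,0,0]},{"gripper": -1,"xyz": [-0.2,0,0],"angular": [0,0,0]}]'

```text
clock: 13.9
position: [517.7, -36.4, 15.3]
ee_rot: [-0.061, 0.998, -0.0, -0.002]
contact_force: [-7.4, 0.7, 3.9]
gripper_width: 0.2
```

>>> move_arm --moves '[{"gripper": -1,"xyz": [-0.1,0,0],"angular": [0,0,0]},{"gripper": -1,"xyz": [-0.2,0,0],"angular": [0,0,0]},{"gripper": -1,"xyz": [-0.2,0,0],"angular": [0,0,0]}]'

```text
clock: 14.28
position: [517.6, -36.6, 15.0]
ee_rot: [-0.061, 0.998, -0.0, -0.004]
contact_force: [-9.7, 1.0, 4.7]
gripper_width: 0.5
```

It has stalled at TCP rest x ≈ −99 (about −101 expected) with the force rising to 10 N, so the bar is against the stop. Retreat and check.

>>> move_arm --moves '[{"gripper": -1,"xyz": [1,0,0],"angular": [0,0,0]},{"gripper": -1,"xyz": [3,0,0],"angular": [0,0,0]},{"gripper": -1,"xyz": [6,0,0],"angular": [0,0,0]},{"gripper": -1,"xyz": [8,0,-5],"angular": [0,0,0]},{"gripper": -1,"xyz": [8,0,-11],"angular": [0,0,0]},{"gripper": -1,"xyz": [8,0,-13],"angular": [0,0,0]},{"gripper": -1,"xyz": [8,0,-13],"angular": [0,0,0]},{"gripper": -1,"xyz": [8,0,-13],"angular": [0,0,0]}]'

```text
clock: 15.28
position: [442.1, -45.6, 144.8]
ee_rot: [-0.061, 0.998, 0.0, 0.0]
contact_force: [-0.7, -0.6, -0.5]
gripper_width: 0.1
```

```bash
python3 -c "
from h import *
plan(-175,0,140,90)
q=arm.get_image('scene')[0][180:330,150:350];t=arm.get_image('top')[0][130:240,215:365]
q=cv2.resize(q,(400,300),interpolation=cv2.INTER_CUBIC);t=cv2.resize(t,(400,293),interpolation=cv2.INTER_CUBIC);t=cv2.copyMakeBorder(t,0,7,0,0,0)
cv2.imwrite('pics/m8.png',np.hstack([q,t]))"
```

```text
t 15.28 at [-175.3   -0.3] [442.1 -45.6 144.8] w 0.1 F [-0.7 -0.6 -0.5]
xyz cm [-0.03  0.03  0.48] ang [0.    0.    0.001] goal [442.4 -45.3 140. ]
```

View pics/m8.png

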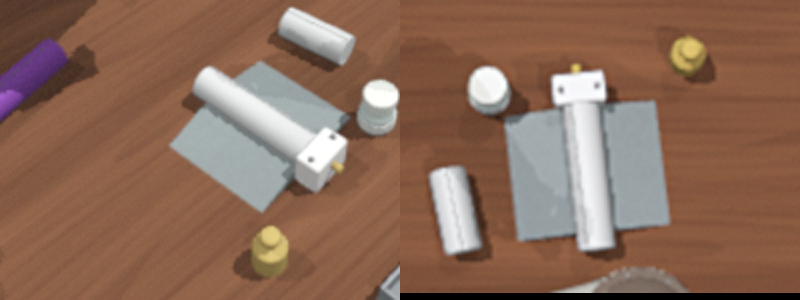

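The bar lies in the groove touching the stop: there is no gap at (583,102) in the top panel, and the free end at (596,249) gives x ≈ −91. The short bar, jar and weight are where they were, and the gripper is clear.

```bash
python3 -c "
from bench import arm
print(arm.job_done())"
```

```text
the job is handed in; nothing more can be done
None
```

The long bar is in the groove and fully home against the white stop block. I handed the job in with the robot's clock at about 15.4 s of the 53 s allowed.

- **Rolling:** I rolled the bar about 150 mm from the robot's right side, using the sides of the open fingers, up the ramp and over the crest into the groove. I then pushed its free end about 24 mm along the groove with the shut fingers.
- **Last checks:**
  - The slide took about 4 N. The bar then stalled at the stop and the force rose to about 10 N.
  - The final pictures show no gap at the stop. The free end is at x ≈ −91 mm, against −90 mm expected.
  - The short bar, jar and weight are where they were. I did not check the carton and mug in the last pictures, but the arm did not work near them.
  - The gripper is clear, with no force on it.
- **What went wrong:** On the first climb the fingertips rode above the bar's axis and wedged, pressing with about 41 N in total (26 N sideways, 32 N upward). I backed off, let the bar roll a little way back down, and pushed again lower, at about 6 N. That force appeared to be on the fingers, not the gripper's body, and I don't know how it will be judged.
- **Small disagreement:** The TCP stalled at x ≈ −99 mm, about 2 mm from the −101 mm expected, which is within the calibration error.

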